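Press the cap strips home and hold the tube rack up level

TASK

The four cap strips on the small white tube rack in the lever press still stand proud: grip the sprung handle, pull it right down so that the pad pushes all four strips fully home, then ease the handle slowly back up to its stop without letting it fly. After that grip the rack by its two long sides, lift it straight up out of the nest without tipping it, and finish while holding it still and level about ten centimetres above the nest, so that the caps can be looked over at eye level. Leave the other things on the bench where they are.

Things in the scene. Friction and masses are not known exactly. Their poses are not given: they have to be found in the camera images.
- press: Grey lever press, fixed to the table. Origin on the table top under the centre of the nest; x points from its front (robot side) to the hinge at the back, y left, z up. Base from x -62 to +135 mm, y +-72 mm, 15 mm high; two cheeks carry the hinge at the back, y +-63 mm, x 79 to 129 mm, 97 mm high.
- press_nest (a point): Centre of the nest floor, an aluminium plate 18 mm above the table, axes as the press. Corner locators 10 mm high (out to y +-33 mm) stand round the rack with 1.5 mm play each way; between them each long side of the rack is open over the middle 73 mm.
- press_hinge (a point): Middle of the arm's hinge axis, which is parallel to the press's y: x 95 mm, z 58 mm in the press's frame.
- press_arm (a joint): Arm of the press, rad: 0 = up against its rear stop, where a torsion spring keeps it, leaning 5 degrees back from upright; grows as it is pulled forward (-x of the press) and down. At 1.658 the arm lies level and its pad touches caps that are home; it can go 0.025 further. Spring pull at the handle about 1 N at the top, 5 N at the bottom, some 6 N more while caps are pushed; let go, it flies up.
- press_handle (a point): Middle of the handle, a round black bar, 18 mm across, parallel to the press's y, 92 mm free between two steel side arms. It runs on a circle of radius 200 mm about the hinge: from 256 mm above the table (x 122 mm of the press) at the top to 68 mm (x -105 mm) at the bottom. The pad plate ends 57 mm from it. Pinch it from above, fingers closing along the press's x; it may turn between the pads.
- rack: Small white tube rack, 96 (x) x 52 (y) x 36 mm (z), a plain block outside, about 0.2 kg with its caps. Origin at the centre of its underside; x along its length, z up. It stands in the nest, its axes along those of the press, underside 18 mm above the table, top 54 mm. Grip it across the 52 mm.
- strip_1 (a joint): Cap strip 1 of 4 on the rack (+14 mm in y of the rack; eight caps in a row along x): how far it stands above its home place, m. 0 = fully home, cap tops 4 mm above the rack's top; starts 2.5 to 5 mm proud and stays where it is pushed.
- strip_2 (a joint): Cap strip 2 of 4 on the rack (+5 mm in y of the rack; eight caps in a row along x): how far it stands above its home place, m. 0 = fully home, cap tops 4 mm above the rack's top; starts 2.5 to 5 mm proud and stays where it is pushed.
- strip_3 (a joint): Cap strip 3 of 4 on the rack (-5 mm in y of the rack; eight caps in a row along x): how far it stands above its home place, m. 0 = fully home, cap tops 4 mm above the rack's top; starts 2.5 to 5 mm proud and stays where it is pushed.
- strip_4 (a joint): Cap strip 4 of 4 on the rack (-14 mm in y of the rack; eight caps in a row along x): how far it stands above its home place, m. 0 = fully home, cap tops 4 mm above the rack's top; starts 2.5 to 5 mm proud and stays where it is pushed.
- strip_case: bystander: grey plastic case, 70 x 95 x 60 mm; origin at the centre of its underside
- petri: bystander: closed petri dish, 95 mm across, 16 mm high; origin at the centre of its underside
- bottle: bystander: round glass bottle with black cap, 62 mm across, 158 mm high, the nearer to the press of the two; origin at the centre of its underside
- weigh_boat: bystander: white six-sided weigh boat, 74 x 92 x 19 mm; origin at the centre of its underside
- timer: bystander: flat bench timer, 56 x 62 x 18 mm; origin at the centre of its underside
- pipette: bystander: adjustable pipette lying down, 62 x 295 x 28 mm; origin at the centre of its underside
- marker: bystander: red marker pen lying down, 138 mm long, 15 mm across; origin at the centre of its underside

How it is judged:
On the way, in this order (a step that is already met when the one before it is completed fails the run):
1. the press arm is pulled right down and all four cap strips are home (value of joint press_arm above 1.62 rad and value of joint each of strip_1, strip_2, strip_3, strip_4 below 0.001 m), for 0.1 s.
2. the arm is back up at its stop, the rack still in the nest (value of joint press_arm below 0.12 rad and z of rack in the frame of press below 0.023 m), for 0.2 s.
At the end, for the whole second after the job is handed in: The rack is held by the fingers alone, its underside 60 to 170 mm above the nest floor and its middle within 60 mm of the nest's (seen from above), upright within 4 degrees and at rest, not touching the press; all four strips within 1 mm of home; the arm up at its stop (within 0.12 rad) (value of joint each of strip_1, strip_2, strip_3, strip_4 below 0.001 m and value of joint press_arm below 0.12 rad and z of rack in the frame of press between 0.078 and 0.188 m and horizontal distance between rack and press below 0.06 m and angle between rack's own z axis and vertical below 0.07 rad and linear speed of rack below 0.02 m/s and angular speed of rack below 0.15 rad/s and contact force between rack and the fingers above 2 N and contact force between rack and press below 0.05 N); the arm keeps its last pose, push and grip.
It fails at once if the press arm flies up (faster than 2 rad/s, about 0.4 m/s at the handle) (velocity of joint press_arm below -2 rad/s).
It fails at once if the rack is tipped by more than 11 degrees (angle between rack's own z axis and vertical above 0.2 rad).
It fails at once if a bystander is shifted by more than 30 mm (distance of any of strip_case, petri, bottle, weigh_boat, timer, pipette, marker from where it was at the start of the episode above 0.03 m).
It also fails if it takes over 69 s, if anything falls off the work surface, if the arm or the gripper's body presses on something with over 40 N, if the wrist force passes 120 N, or if a joint passes its speed limit or range.

ROBOT

A 7-joint arm with a two-finger parallel gripper is mounted at the origin on a cart in front of the work surface, level with it; the furniture and walls round the work are solid. World frame = base frame: x ahead of the robot, y to its left, z up, the work surface at z = 0. Lengths are in m, angles in rad, forces in N, time in s.
With the tool pointing down it reaches from about 0.4 to 0.875 m from the base axis. Payload 6.5 kg.
Tool frame: the origin (TCP) lies midway between the tips of the shut fingers; the grasp point (between the pads) lies behind it (ctrl.tcp_to_grasp is the z of the grasp point in the tool frame, in m); z points along the fingers, y is the line along which they close (so a half turn about z gives the same grasp; the last joint's range is limited). The gripper opens to 85 mm and grips with 20 to 120 N. Pads are 22 mm wide; open, the fingers measure 114 mm over their backs; the gripper's body (76 mm by 85 mm) begins 54 mm behind the grasp point. The pads swing forward as they close: fully open they stand 13 mm farther back than shut.
Start: joints at [1.145, 0.536, -0.004, 1.538, 0.003, 1.067, -0.071], TCP at [0.229, -0.608, 0.209] pointing down, gripper open.
Joint ranges: [-2.7, 2.7], [-0.37, 2.16], [-1.27, 1.26], [0.24, 2.4], [-1.31, 4.45], [0.19, 1.91], [-2.76, 2.76]. Speed limits (rad/s): [2.39, 2.39, 3.14, 3.14, 3.14, 3.14, 3.14].

INTERFACE

Orientations are given as a 3x3 rotation matrix whose columns are the frame's x, y, z axes.
In Python, from bench import get_obs, imaging, ctrl gives the robot as it stands.
- The arm moves only by the tool carry_out, never from a script. Its argument "increments" is a list of rows, each a list of 3 entries, a list of its own where there are three numbers: the shift along the tool's x, y, z as a fraction of full scale, then the turn, a rotation vector about the tool's x, y, z as a fraction of full scale, then the opening, from 0 (shut) to 1 (fully open). A call has 1 to 20 rows; each row shifts and turns the commanded pose from where the row before left it, along the tool's axes as they then stand; what a row does not reach is not made up. Full scale, the value 1, is 0.025 m for a shift and 0.08 rad for a turn. A row lasts 1/12 s, in which the tool goes at most 41.7 mm and 7.16 degrees, less where a joint would pass 70% of its speed; a pose out of reach is approached as far as the arm can. A call with a number of a shift or a turn outside -1 to 1 is refused whole. A call with a gripper value outside its range is refused whole. The fingers move at their own pace and stop on an object; "grip_force" is the grip in N (left out, the last holds). Time passes only in rows, so rows that do not move let the fingers close. It gives the time, the measured TCP pose, the force, the opening and the grip force at its end, in the units of the state.
- get_obs(): the state, without advancing time (a new reading comes with each control period).
- imaging.snapshot(name): name is "scene" or "top"; returns a dict with "img" (384x512x3 uint8, red, green, blue), "range_z" (384x512 float32, m along the optical axis (not along the pixel's ray), 0 where there is no reading), "intrinsics" (3x3 intrinsics, pixels), "D" ([k1, k2, p1, p2, k3] as OpenCV has them; the pictures are not rectified), "pose" (4x4, takes a point from camera to world coordinates). Camera axes: x right, y down, z forward; pixel columns grow to the right and rows downward; lengths in m; the calibration is good to about 2 mm. A picture is of the moment at which its call begins.
- ctrl.finish_job(): hands the job in; it is judged then, once.
The state is a dict: "t": time; "joint_positions": joint angles; "joint_vel": joint speeds; "tau": joint torques, N m; "tcp_pos": TCP position; "orientation": TCP orientation; "contact_force": force on the tool from outside, world axes, zero at the start; "wrist_torque": the same for the moment, N m; "width": finger opening in m; "finger_force": force on a finger pad.
Only numpy, scipy, OpenCV 4.12 (cv2) and the standard library are available. Lean on these libraries where they do the work, as an engineer would, in place of code of your own. Each camera call takes 0.05 s, during which the arm holds its last target. There are 200 camera calls.

## Working session

There is one attempt and no reset: what is moved stays moved. The work goes in short steps, Python scripts to look and compute and a tool call to move; the robot and the scene stay as the last step left them, time stands still between calls to the robot, and variables do not carry over. Pictures are saved under pics/ and viewed, at most 13 in all, crops included, and the job is handed in when it is done.

Besides the shell and the picture viewer there is one more tool, called as name(argument=value, ...), one argument or row to a line, values as JSON. carry_out: Moves the arm, as the interface text tells. Shift numbers are shares of 0.025 m and turn numbers shares of 0.08 rad, none past 1 either way. Its arguments: {"type":"object","properties":{"increments":{"type":"array"},"grip_force":{"type":"number"}},"required":["increments"]}

```bash
mkdir -p pics; cat > h.py <<'E'
import numpy as np, cv2
from bench import get_obs, imaging, ctrl
def cloud(s):
    h,w=s["range_z"].shape
    u,v=np.meshgrid(np.arange(w),np.arange(h))
    p=cv2.undistortPoints(np.stack([u,v],-1).reshape(-1,1,2).astype(np.float64),s["intrinsics"],np.array(s["D"],float)).reshape(h,w,2)
    z=s["range_z"]; c=np.dstack([p[...,0]*z,p[...,1]*z,z,np.ones_like(z)])
    P=(c@np.array(s["pose"]).T)[...,:3]; P[z==0]=np.nan
    return P
def save(s,n,crop=None,k=1):
    im=s["img"][...,::-1]
    if crop: im=im[crop[1]:crop[3],crop[0]:crop[2]]
    cv2.imwrite("pics/"+n,cv2.resize(im,None,fx=k,fy=k))
E
python3 - <<'E'
from h import *
np.set_printoptions(precision=4,suppress=True)
o=get_obs(); print(o["t"],o["tcp_pos"],o["orientation"],o["width"],ctrl.tcp_to_grasp)
for n in("scene","top"):
    s=imaging.snapshot(n); save(s,n+".png"); np.savez(n+".npz",**{k:np.array(v) for k,v in s.items()}); print(np.array(s["pose"]))
E
```

```text
0.0 [ 0.2286 -0.6078  0.2083] [[ 0.9359  0.3522 -0.0007]
 [ 0.3522 -0.9359  0.0016]
 [-0.0001 -0.0017 -1.    ]] 0.08515195141284936 -0.0187
[[-0.6865 -0.3047  0.6602 -0.4218]
 [-0.7268  0.3151 -0.6103  0.8195]
 [-0.022  -0.8988 -0.4378  0.7893]
 [ 0.      0.      0.      1.    ]]
[[-0.0168 -0.9978  0.0641  0.4564]
 [-0.9996  0.0181  0.02   -0.0642]
 [-0.0211 -0.0637 -0.9977  1.1748]
 [ 0.      0.      0.      1.    ]]
```

View pics/scene.png

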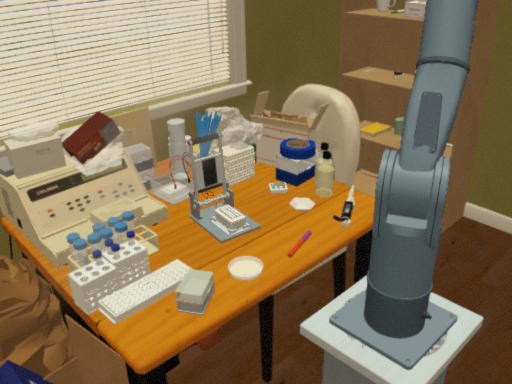

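View pics/top.png

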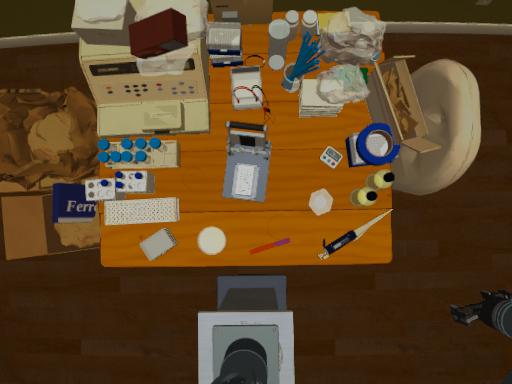

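The scene view shows the press at about (222,190), its arm upright, with the handle at the top near (208,145). In the top view the press base is around (246,175), the rack at (245,181) and the handle bar at (248,127). The bottles stand at (370,190) and the arm is parked off the table at the right.

```bash
python3 - <<'E'
from h import *
np.set_printoptions(precision=4,suppress=True)
s=dict(np.load("top.npz")); P=cloud(s); save(s,"topc.png",(200,100,300,220),6)
roi=np.zeros(P.shape[:2],bool); roi[110:215,212:282]=1
Z=P[...,2]
t=roi&(np.abs(Z)<.006); print("table z",np.median(Z[t]))
def rect(m,name):
    q=P[m][:,:2].astype(np.float32)*1000
    r=cv2.minAreaRect(q); print(name,m.sum(),r,"med",np.median(P[m],0))
def big(m):
    n,l,st,c=cv2.connectedComponentsWithStats(m.astype(np.uint8)); return l==1+np.argmax(st[1:,4])
rect(big(roi&(Z>.010)&(Z<.022)),"base")
rack=big(roi&(Z>.045)&(Z<.075)); rect(rack,"rack")
rect(big(roi&(Z>.0085)),"all")
h=big(roi&(Z>.225)&(Z<.29)); rect(h,"handle"); print(np.percentile(Z[h],[5,50,95]))
hsv=cv2.cvtColor(s["img"],cv2.COLOR_RGB2HSV); dark=big(roi&(hsv[...,2]<70)&(Z>.22)); rect(dark,"dark")
w=rack&(hsv[...,2]>170)&(hsv[...,1]<50); rect(w,"white")
E
```

```text
table z -0.0011674993586915372
base 1375 ((602.1463012695312, -10.412094116210938), (143.82992553710938, 160.09005737304688), 82.2217025756836) med [ 0.6084 -0.0204  0.0144]
rack 476 ((583.7650146484375, -7.555255889892578), (51.78054428100586, 95.9616470336914), 82.00249481201172) med [ 0.5827 -0.0079  0.054 ]
all 3195 ((618.86474609375, -12.598274230957031), (144.02317810058594, 193.81097412109375), 82.2217025756836) med [ 0.6473 -0.0169  0.0301]
handle 298 ((705.2947998046875, -25.127578735351562), (113.11668395996094, 18.592763900756836), 82.28314208984375) med [ 0.7046 -0.0255  0.2618]
[0.2521 0.2618 0.2649]
dark 200 ((704.5791015625, -23.366077423095703), (94.31378936767578, 15.031153678894043), 81.9663314819336) med [ 0.7033 -0.0255  0.2623]
white 457 ((584.4927978515625, -7.6572113037109375), (51.34963607788086, 94.85435485839844), 81.55467224121094) med [ 0.5836 -0.0079  0.0542]
```

View pics/topc.png

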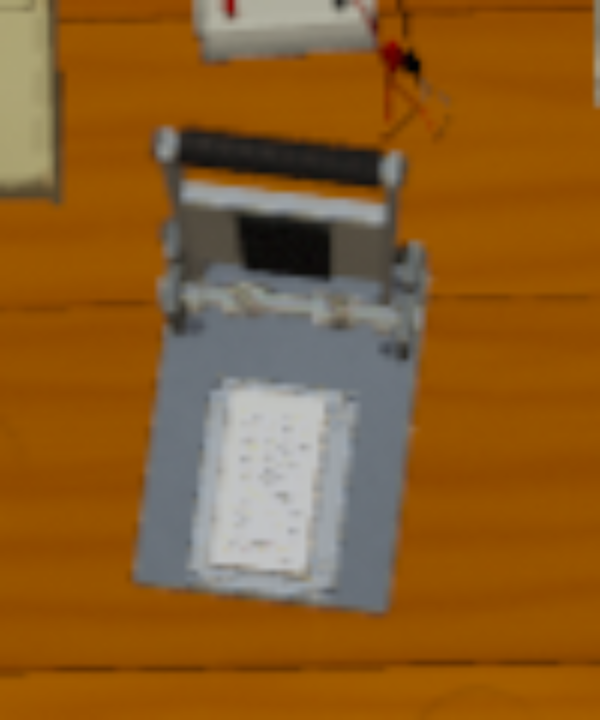

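carry_out(
  increments=[
    [[0,0,-1],[0,0,0],1],
    [[0,0,-1],[0,0,0],1],
    [[0,0,-1],[0,0,0],1],
    [[0,0,-1],[0,0,0],1],
    [[0,0,-1],[0,0,0],1],
    [[1,-0.58,0],[0,0,0],1],
    [[1,-0.58,0],[0,0,0],1],
    [[1,-0.58,0],[0,0,0],1],
    [[1,-0.58,0],[0,0,0],1],
    [[1,-0.58,0],[0,0,0],1],
    [[1,-0.58,0],[0,0,0],1],
    [[1,-0.58,0],[0,0,0],1],
    [[1,-0.58,0],[0,0,0],1],
    [[1,-0.58,0],[0,0,0],1],
    [[1,-0.58,0],[0,0,0],1],
    [[1,-0.58,0],[0,0,0],1],
    [[1,-0.58,0],[0,0,0],1],
    [[1,-0.58,0],[0,0,0],1],
  ],
  grip_force=80,
)

```text
t: 1.6
tcp_pos: [0.4671, -0.3162, 0.3338]
orientation: [[0.936, 0.352, -0.001], [0.352, -0.936, 0.0], [-0.001, -0.001, -1.0]]
contact_force: [-0.2, -0.6, 1.1]
width: 0.0852
finger_force: 0.0
```

carry_out(
  increments=[
    [[1,-0.58,0],[0,0,0],1],
    [[1,-0.58,0],[0,0,0],1],
    [[1,-0.58,0],[0,0,0],1],
    [[1,-0.58,0],[0,0,0],1],
    [[1,-0.58,0],[0,0,0],1],
    [[1,-0.58,0],[0,0,0],1],
    [[1,-0.58,0],[0,0,0],1],
    [[1,-0.58,0],[0,0,0],1],
    [[1,-0.58,0],[0,0,0],1],
    [[1,-0.58,0],[0,0,0],1],
    [[1,-0.58,0],[0,0,0],1],
    [[1,-0.58,0],[0,0,0],1],
  ],
)

```text
t: 2.6
tcp_pos: [0.6866, -0.0479, 0.3336]
orientation: [[0.936, 0.352, -0.001], [0.352, -0.936, -0.0], [-0.001, -0.0, -1.0]]
contact_force: [1.0, -0.1, 0.1]
width: 0.0856
finger_force: 0.0
```

carry_out(
  increments=[
    [[0,0,0],[0,0,-1],1],
    [[0,0,0],[0,0,-1],1],
    [[0,0,0],[0,0,-1],1],
    [[0,0,0],[0,0,-1],1],
    [[0,0,0],[0,0,-1],1],
    [[0,0,0],[0,0,-1],1],
    [[0,0,0],[0,0,-1],1],
    [[0,0,0],[0,0,-1],1],
    [[0,0,0],[0,0,-1],1],
    [[0,0,0],[0,0,-1],1],
    [[0,0,0],[0,0,-1],1],
    [[0,0,0],[0,0,-1],1],
    [[0,0,0],[0,0,-1],1],
    [[0,0,0],[0,0,-0.4],1],
    [[0,0,0],[0,0,0],1],
    [[0,0,0],[0,0,0],1],
  ],
)

```text
t: 3.93
tcp_pos: [0.686, -0.0491, 0.3337]
orientation: [[0.14, 0.99, -0.001], [0.99, -0.14, 0.0], [-0.0, -0.001, -1.0]]
contact_force: [0.2, -0.2, -0.8]
width: 0.0857
finger_force: 0.0
```

```bash
cat >> h.py <<'E'
Y=np.radians(-7.9); O=np.array([.5842,-.0076,0])
RP=np.array([[np.cos(Y),-np.sin(Y),0],[np.sin(Y),np.cos(Y),0],[0,0,1]])
def handle(phi):
    th=phi-np.radians(7.75); return O+RP@np.array([.095-.2*np.sin(th),0,.058+.2*np.cos(th)])
def steps(p):  # world shift to tool units, total
    o=get_obs(); return np.array(o["orientation"]).T@np.array(p)/.025
np.set_printoptions(precision=3,suppress=True)
E
python3 - <<'E'
from h import *
o=get_obs();R=np.array(o["orientation"]);print(o["t"],o["tcp_pos"],R,o["contact_force"])
g=handle(0)+[0,0,.0187]*np.array([1,1,-1]);print(g,steps(g-o["tcp_pos"]), np.degrees(np.arctan2(R[1,1],R[0,1])))
E
```

```text
3.9333 [ 0.686 -0.049  0.334] [[ 0.14   0.99  -0.001]
 [ 0.99  -0.14   0.   ]
 [-0.    -0.001 -1.   ]] [ 0.232 -0.235 -0.762]
[ 0.705 -0.024  0.237] [1.086 0.619 3.849] -8.037619840560216
```

carry_out(
  increments=[
    [[0.54,0.31,0],[0,0,0],1],
    [[0.54,0.31,0],[0,0,0],1],
    [[0,0,0.5],[0,0,0],1],
    [[0,0,0.5],[0,0,0],1],
    [[0,0,0.5],[0,0,0],1],
    [[0,0,0.5],[0,0,0],1],
    [[0,0,0.5],[0,0,0],1],
    [[0,0,0.5],[0,0,0],1],
    [[0,0,0.5],[0,0,0],1],
    [[0,0,0.35],[0,0,0],1],
    [[0,0,0],[0,0,0],1],
  ],
)

```text
t: 4.85
tcp_pos: [0.704, -0.0248, 0.2352]
orientation: [[0.139, 0.99, -0.004], [0.99, -0.139, -0.0], [-0.001, -0.004, -1.0]]
contact_force: [-0.6, 0.4, -0.6]
width: 0.0852
finger_force: 0.0
```

```bash
python3 - <<'E'
from h import *
s=imaging.snapshot("top"); t=imaging.snapshot("scene")
a=cv2.resize(s["img"][95:195,200:300],(400,400));b=cv2.resize(t["img"][110:210,160:260],(400,400))
cv2.imwrite("pics/a1.png",np.hstack([a,b])[...,::-1])
E
```

```text
(no output)
```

View pics/a1.png

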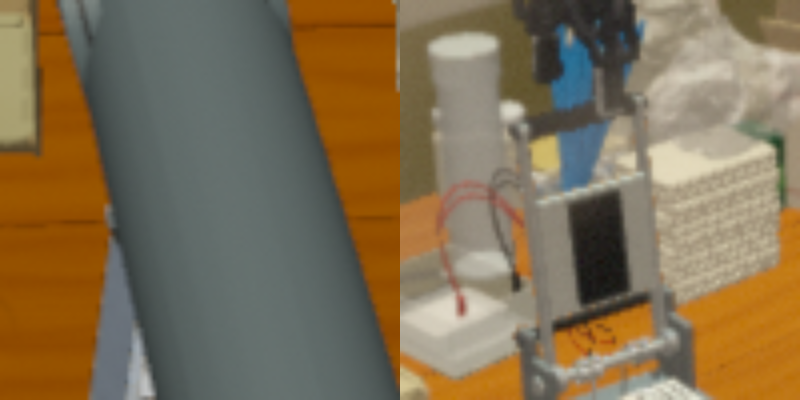

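The right half shows the fingers straddling the bar, with the front finger at about (607,90) and the rear one at (548,60). Next I close the grip.

carry_out(
  increments=[
    [[0,0,0],[0,0,0],0],
    [[0,0,0],[0,0,0],0],
    [[0,0,0],[0,0,0],0],
    [[0,0,0],[0,0,0],0],
    [[0,0,0],[0,0,0],0],
    [[0,0,0],[0,0,0],0],
    [[0,0,0],[0,0,0],0],
    [[0,0,0],[0,0,0],0],
    [[0,0,0],[0,0,0],0],
    [[0,0,0],[0,0,0],0],
  ],
  grip_force=80,
)

```text
t: 5.78
tcp_pos: [0.7059, -0.0245, 0.2385]
orientation: [[0.139, 0.99, 0.002], [0.99, -0.139, -0.0], [0.0, 0.002, -1.0]]
contact_force: [2.2, -1.5, 3.2]
width: 0.0099
finger_force: 69.9
```

```bash
python3 - <<'E'
from h import *
o=get_obs();print(o["t"],o["tcp_pos"],o["width"],o["finger_force"],o["contact_force"],o["wrist_torque"])
ph=np.linspace(0,1.68,37);h=np.array([handle(p) for p in ph]);d=np.diff(h,axis=0)@np.array(o["orientation"])/.025
print(np.c_[ph[1:],d, h[1:]-h[0]+o["tcp_pos"]])
E
```

```text
5.7833 [ 0.706 -0.024  0.239] 0.009947580526294662 69.90257263183594 [ 2.231 -1.489  3.18 ] [-0.077 -0.48  -0.052]
[[ 0.047 -0.    -0.371 -0.042  0.697 -0.023  0.24 ]
 [ 0.093 -0.    -0.372 -0.025  0.687 -0.022  0.24 ]
 [ 0.14  -0.    -0.373 -0.008  0.678 -0.021  0.24 ]
 [ 0.187 -0.    -0.373  0.01   0.669 -0.019  0.24 ]
 [ 0.233 -0.    -0.372  0.027  0.66  -0.018  0.239]
 [ 0.28  -0.    -0.371  0.045  0.651 -0.017  0.238]
 [ 0.327 -0.    -0.368  0.062  0.641 -0.016  0.237]
 [ 0.373 -0.    -0.365  0.079  0.632 -0.014  0.235]
 [ 0.42  -0.    -0.361  0.096  0.624 -0.013  0.232]
 [ 0.467 -0.    -0.356  0.113  0.615 -0.012  0.229]
 [ 0.513 -0.    -0.35   0.129  0.606 -0.011  0.226]
 [ 0.56  -0.    -0.344  0.145  0.598 -0.009  0.223]
 [ 0.607 -0.    -0.337  0.161  0.589 -0.008  0.219]
 [ 0.653 -0.    -0.329  0.177  0.581 -0.007  0.214]
 [ 0.7   -0.    -0.32   0.192  0.573 -0.006  0.209]
 [ 0.747 -0.    -0.311  0.207  0.565 -0.005  0.204]
 [ 0.793 -0.    -0.301  0.221  0.558 -0.004  0.199]
 [ 0.84  -0.    -0.29   0.235  0.551 -0.003  0.193]
 [ 0.887 -0.    -0.279  0.248  0.544 -0.002  0.18
[... 187 characters left out ...]
5  0.519  0.001  0.159]
 [ 1.12  -0.    -0.214  0.306  0.514  0.002  0.151]
 [ 1.167 -0.    -0.2    0.315  0.509  0.003  0.143]
 [ 1.213 -0.    -0.185  0.324  0.505  0.003  0.135]
 [ 1.26  -0.    -0.169  0.333  0.5    0.004  0.127]
 [ 1.307 -0.    -0.154  0.34   0.497  0.005  0.118]
 [ 1.353 -0.    -0.138  0.347  0.493  0.005  0.109]
 [ 1.4   -0.    -0.121  0.353  0.49   0.005  0.101]
 [ 1.447 -0.    -0.105  0.358  0.488  0.006  0.092]
 [ 1.493 -0.    -0.088  0.363  0.486  0.006  0.083]
 [ 1.54  -0.    -0.071  0.367  0.484  0.006  0.073]
 [ 1.587 -0.    -0.054  0.369  0.482  0.007  0.064]
 [ 1.633 -0.    -0.036  0.372  0.482  0.007  0.055]
 [ 1.68  -0.    -0.019  0.373  0.481  0.007  0.046]]
```

```bash
python3 - <<'E'
from h import *
t=imaging.snapshot("scene"); save(t,"a2.png",(170,90,250,170),7)
P=cloud(t); o=get_obs(); print(o["tcp_pos"],o["width"],o["finger_force"],o["contact_force"])
g=cv2.cvtColor(t["img"],cv2.COLOR_RGB2GRAY)
q=(P-O)@RP
for v in range(112,150,3): print(v,[tuple((q[v,u]*1000).round()) for u in range(188,222,6)])
E
```

```text
[ 0.706 -0.024  0.238] 0.010166308167603838 70.05971431732178 [ 1.755 -0.631  4.538]
112 [(np.float64(1004.0), np.float64(-404.0), np.float64(38.0)), (np.float64(161.0), np.float64(8.0), np.float64(333.0)), (np.float64(111.0), np.float64(15.0), np.float64(347.0)), (np.float64(89.0), np.float64(7.0), np.float64(351.0)), (np.float64(59.0), np.float64(5.0), np.float64(358.0)), (np.float64(464.0), np.float64(-256.0), np.float64(203.0))]
115 [(np.float64(1009.0), np.float64(-405.0), np.float64(20.0)), (np.float64(155.0), np.float64(12.0), np.float64(326.0)), (np.float64(109.0), np.float64(17.0), np.float64(339.0)), (np.float64(101.0), np.float64(1.0), np.float64(337.0)), (np.float64(59.0), np.float64(6.0), np.float64(349.0)), (np.float64(462.0), np.float64(-254.0), np.float64(191.0))]
118 [(np.float64(1009.0), np.float64(-404.0), np.float64(5.0)), (np.float64(156.0), np.float64(13.0), np.float64(316.0)), (np.float64(107.0), np.float64(19.0), np.float64(330.0)), (np.float64(81.0), np.float64(13.0), np.float64(336.0)), (np.float64(74.0), np.float64(-3.0), np.float64(334.0)), (np.float64(442
[... 2934 characters left out ...]
), np.float64(-147.0), np.float64(74.0)), (np.float64(620.0), np.float64(-223.0), np.float64(25.0)), (np.float64(369.0), np.float64(-116.0), np.float64(130.0)), (np.float64(349.0), np.float64(-130.0), np.float64(133.0)), (np.float64(450.0), np.float64(-213.0), np.float64(81.0)), (np.float64(122.0), np.float64(-46.0), np.float64(224.0))]
148 [(np.float64(531.0), np.float64(-148.0), np.float64(59.0)), (np.float64(588.0), np.float64(-205.0), np.float64(26.0)), (np.float64(370.0), np.float64(-115.0), np.float64(118.0)), (np.float64(345.0), np.float64(-127.0), np.float64(123.0)), (np.float64(434.0), np.float64(-203.0), np.float64(75.0)), (np.float64(331.0), np.float64(-169.0), np.float64(117.0))]
```

View pics/a2.png

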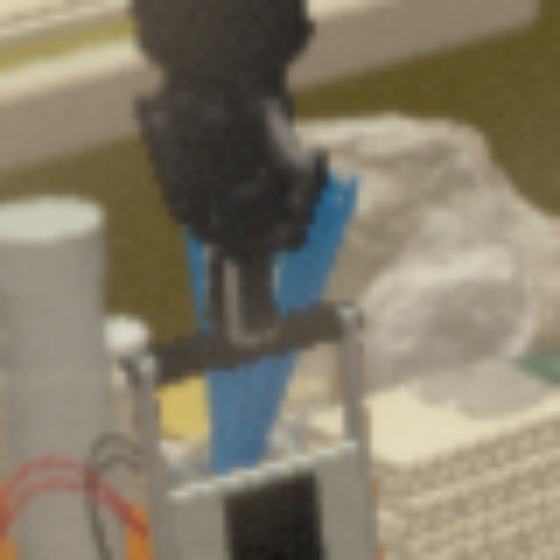

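The fingers hold only the upper half of the bar: the front fingertip ends at about (245,337) while the bar's lower edge is at about 355, and the opening reads 10 mm. I'll reopen, go about 18 mm lower and close again.

carry_out(
  increments=[
    [[0,0,0],[0,0,0],0.6],
    [[0,0,0],[0,0,0],0.6],
    [[0,0,0],[0,0,0],0.6],
    [[0,0,0],[0,0,0],0.6],
    [[0,0,0],[0,0,0],0.6],
    [[0,0,0],[0,0,0],0.6],
    [[0,0,0.36],[0,0,0],0.6],
    [[0,0,0.36],[0,0,0],0.6],
    [[0,0,0],[0,0,0],0.6],
    [[0,0,0],[0,0,0],0.6],
  ],
)

```text
t: 6.67
tcp_pos: [0.7045, -0.0245, 0.2185]
orientation: [[0.138, 0.99, -0.002], [0.99, -0.138, -0.0], [-0.0, -0.002, -1.0]]
contact_force: [0.2, 0.7, -0.4]
width: 0.0513
finger_force: 0.0
```

carry_out(
  increments=[
    [[0,0,0],[0,0,0],0],
    [[0,0,0],[0,0,0],0],
    [[0,0,0],[0,0,0],0],
    [[0,0,0],[0,0,0],0],
    [[0,0,0],[0,0,0],0],
    [[0,0,0],[0,0,0],0],
    [[0,0,0],[0,0,0],0],
    [[0,0,0],[0,0,0],0],
    [[0,0,0],[0,0,0],0],
    [[0,0,0],[0,0,0],0],
  ],
)

```text
t: 7.5
tcp_pos: [0.7058, -0.0244, 0.2205]
orientation: [[0.139, 0.99, 0.001], [0.99, -0.139, 0.0], [0.0, 0.001, -1.0]]
contact_force: [2.0, -0.2, 4.9]
width: 0.0156
finger_force: 78.5
```

```bash
python3 - <<'E'
from h import *
t=imaging.snapshot("scene"); save(t,"a3.png",(170,90,250,170),5)
o=get_obs(); print(o["tcp_pos"],o["width"],o["finger_force"],o["contact_force"])
E
```

```text
[ 0.706 -0.024  0.221] 0.015284073136193326 78.52802753448486 [ 1.578 -1.09   4.874]
```

View pics/a3.png

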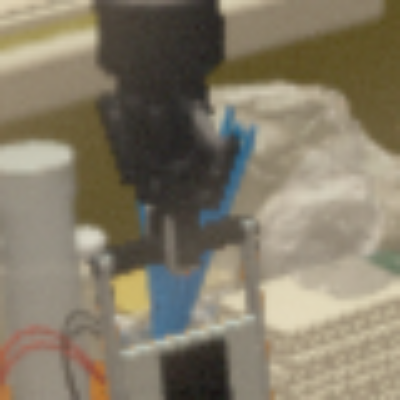

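The fingertip now ends at (180,270), a little below the bar. The opening is 15 mm, still with an upward push, so I'll take it about 10 mm deeper.

carry_out(
  increments=[
    [[0,0,0],[0,0,0],0.5],
    [[0,0,0],[0,0,0],0.5],
    [[0,0,0],[0,0,0],0.5],
    [[0,0,0],[0,0,0],0.5],
    [[0,0,0.4],[0,0,0],0.5],
    [[0,0,0],[0,0,0],0.5],
    [[0,0,0],[0,0,0],0],
    [[0,0,0],[0,0,0],0],
    [[0,0,0],[0,0,0],0],
    [[0,0,0],[0,0,0],0],
    [[0,0,0],[0,0,0],0],
    [[0,0,0],[0,0,0],0],
    [[0,0,0],[0,0,0],0],
    [[0,0,0],[0,0,0],0],
    [[0,0,0],[0,0,0],0],
    [[0,0,0],[0,0,0],0],
  ],
)

```text
t: 8.88
tcp_pos: [0.7053, -0.0244, 0.2099]
orientation: [[0.138, 0.99, -0.0], [0.99, -0.138, -0.0], [-0.0, -0.0, -1.0]]
contact_force: [0.9, 0.1, -2.2]
width: 0.0163
finger_force: 78.1
```

carry_out(
  increments=[
    [[0,-0.37,-0.04],[0,0,0],0],
    [[0,-0.37,-0.02],[0,0,0],0],
    [[0,-0.37,-0.01],[0,0,0],0],
    [[0,-0.37,0.01],[0,0,0],0],
    [[0,-0.37,0.03],[0,0,0],0],
    [[0,-0.37,0.045],[0,0,0],0],
    [[0,-0.37,0.06],[0,0,0],0],
    [[0,-0.365,0.08],[0,0,0],0],
  ],
)

```text
t: 9.55
tcp_pos: [0.6355, -0.0147, 0.2091]
orientation: [[0.139, 0.99, 0.009], [0.99, -0.139, -0.001], [0.001, 0.009, -1.0]]
contact_force: [-6.1, -1.7, 31.6]
width: 0.0158
finger_force: 81.8
```

carry_out(
  increments=[
    [[0,0,0],[0,0,0],0],
    [[0,0,0],[0,0,0],0],
  ],
)

```text
t: 9.72
tcp_pos: [0.634, -0.0146, 0.2092]
orientation: [[0.139, 0.99, 0.005], [0.99, -0.139, -0.001], [-0.0, 0.006, -1.0]]
contact_force: [-1.3, -1.8, 12.0]
width: 0.0158
finger_force: 79.2
```

```bash
python3 - <<'E'
from h import *
t=imaging.snapshot("scene"); save(t,"a4.png",(170,90,270,190),6)
o=get_obs(); print(o["tcp_pos"],o["width"],o["finger_force"],o["contact_force"],o["wrist_torque"])
E
```

```text
[ 0.634 -0.015  0.209] 0.015745425906748458 79.20954823493958 [-1.659 -2.03  12.169] [-0.36   0.134  0.033]
```

View pics/a4.png

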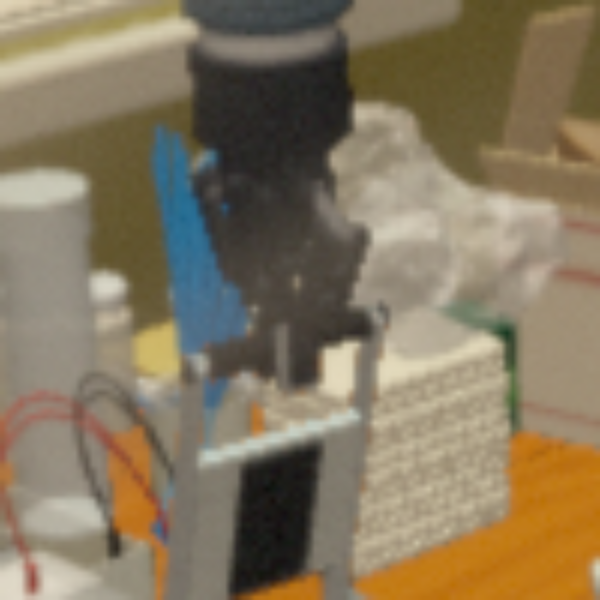

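The bar sits between the fingers, with the tip at (290,385) and the bar centre at about (290,345), and the arm is following. I'll go on in short pieces and watch the force.

carry_out(
  increments=[
    [[0,-0.36,0.04],[0,0,0],0],
    [[0,-0.36,0.09],[0,0,0],0],
    [[0,-0.35,0.12],[0,0,0],0],
    [[0,-0.34,0.14],[0,0,0],0],
    [[0,-0.34,0.16],[0,0,0],0],
    [[0,-0.33,0.18],[0,0,0],0],
    [[0,0,0],[0,0,0],0],
  ],
)

```text
t: 10.35
tcp_pos: [0.5808, -0.0071, 0.1894]
orientation: [[0.139, 0.99, 0.002], [0.99, -0.139, -0.001], [-0.001, 0.002, -1.0]]
contact_force: [-1.7, -1.4, 7.9]
width: 0.0158
finger_force: 80.1
```

```bash
cat >> h.py <<'E'
def bar():
    t=imaging.snapshot("scene"); P=cloud(t); q=(P-O)@RP*1000
    v=t["img"].max(2); m=(v<75)&(np.abs(q[...,1])<44)&(np.abs(q[...,1])>18)&(q[...,0]>-130)&(q[...,0]<140)&(q[...,2]>50)&(q[...,2]<285)
    r=np.hypot(q[...,0]-95,q[...,2]-58); m&=(r>175)&(r<225)
    c=q[m]; print("bar",m.sum(),np.median(c,0),"r",np.median(r[m]),"phi",np.median(np.arctan2(95-c[:,0],c[:,2]-58))+np.radians(7.75))
    o=get_obs(); print(o["t"],o["tcp_pos"],((o["tcp_pos"]-O)@RP)*1000,o["width"],o["contact_force"])
    return t
E
python3 - <<'E'
from h import *
bar()
E
```

```text
bar 80 [-12.434  19.285 235.544] r 207.60650115841145 phi 0.680408754961261
10.4 [ 0.581 -0.007  0.19 ] [ -3.235  -0.044 189.583] 0.015837452904287085 [-2.186 -1.288  7.977]
```

carry_out(
  increments=[
    [[0,0,0],[0,0,0],0],
    [[0,-0.16,0.1],[0,0,0],0],
    [[0,-0.32,0.19],[0,0,0],0],
    [[0,-0.31,0.2],[0,0,0],0],
    [[0,-0.3,0.22],[0,0,0],0],
    [[0,-0.29,0.235],[0,0,0],0],
    [[0,-0.28,0.25],[0,0,0],0],
    [[0,-0.27,0.26],[0,0,0],0],
    [[0,-0.255,0.27],[0,0,0],0],
    [[0,-0.24,0.28],[0,0,0],0],
    [[0,0,0],[0,0,0],0],
  ],
  grip_force=120,
)

```text
t: 11.32
tcp_pos: [0.5252, 0.0005, 0.1388]
orientation: [[0.14, 0.99, 0.01], [0.99, -0.14, -0.0], [0.001, 0.01, -1.0]]
contact_force: [10.9, -2.7, -1.1]
width: 0.0146
finger_force: 126.8
```

```bash
python3 - <<'E'
from h import *
bar()
E
```

```text
bar 74 [-69.075  22.49  187.296] r 208.83904063189732 phi 1.0410961020101275
11.3667 [0.526 0.    0.139] [-59.107  -0.035 139.421] 0.015225313260880138 [10.161 -2.871 -1.354]
```

carry_out(
  increments=[
    [[0,-0.19,0.295],[0,0,0],0],
    [[0,-0.2,0.305],[0,0,0],0],
    [[0,-0.19,0.315],[0,0,0],0],
    [[0,-0.18,0.325],[0,0,0],0],
    [[0,-0.165,0.33],[0,0,0],0],
    [[0,-0.15,0.34],[0,0,0],0],
    [[0,-0.135,0.345],[0,0,0],0],
    [[0,-0.12,0.35],[0,0,0],0],
    [[0,-0.1,0.36],[0,0,0],0],
    [[0,0,0],[0,0,0],0],
  ],
)

```text
t: 12.2
tcp_pos: [0.4885, 0.0053, 0.0645]
orientation: [[0.141, 0.99, 0.006], [0.99, -0.141, -0.001], [0.0, 0.006, -1.0]]
contact_force: [0.3, -4.3, 8.6]
width: 0.015
finger_force: 139.3
```

```bash
python3 - <<'E'
from h import *
bar()
E
```

```text
bar 64 [-104.056   22.855  117.867] r 208.46343387203513 phi 1.4126648326249116
12.25 [0.489 0.005 0.065] [-96.454  -0.376  65.023] 0.01517233705617125 [ 0.569 -3.846  8.801]
```

carry_out(
  increments=[
    [[0,-0.08,0.36],[0,0,0],0],
    [[0,-0.07,0.365],[0,0,0],0],
    [[0,-0.06,0.37],[0,0,0],0],
    [[0,-0.04,0.3],[0,0,0],0],
    [[0,-0.03,0.3],[0,0,0],0],
    [[0,-0.02,0.2],[0,0,0],0],
    [[0,0,0.15],[0,0,0],0],
    [[0,0,0],[0,0,0],0],
    [[0,0,0],[0,0,0],0],
  ],
)

```text
t: 13.0
tcp_pos: [0.4811, 0.0068, 0.0156]
orientation: [[0.14, 0.99, 0.006], [0.99, -0.14, -0.002], [-0.001, 0.006, -1.0]]
contact_force: [-9.9, 3.1, 63.4]
width: 0.0154
finger_force: 232.0
```

```bash
python3 - <<'E'
from h import *
bar()
E
```

```text
bar 72 [-110.087   22.44    75.774] r 207.6334964022396 phi 1.6179809911878058
13.05 [0.481 0.008 0.016] [-104.086    1.73    16.207] 0.014809239133702449 [-14.058   4.122  52.25 ]
```

```bash
python3 - <<'E'
from h import *
t=bar(); s=imaging.snapshot("top")
for n,i in(("scene",t),("top",s)):
    q=(cloud(i)-O)@RP*1000; 
    for nm,y0,y1 in(("plate",-40,40),("armL",40,63),("armR",-63,-40)):
        print(n,nm)
        for x0 in range(-110,90,20):
            m=(q[...,0]>x0)&(q[...,0]<x0+20)&(q[...,1]>y0)&(q[...,1]<y1)&(q[...,2]>22)&(q[...,2]<110)
            if m.sum()>3: print(x0+10,m.sum(),np.percentile(q[m][:,2],[10,50,90]).round(1),end=" | ")
        print()
    m=(q[...,0]>-150)&(q[...,0]<-60)&(np.abs(q[...,1])<14)&(q[...,2]>5)&(q[...,2]<120)
    print("finger low", np.sort(q[m][:,2])[:12] if m.any() else None, q[m][np.argsort(q[m][:,2])[:4]])
E
```

```text
bar 94 [-109.926   21.459   76.871] r 207.96201535200652 phi 1.6137101285608928
13.1 [0.481 0.009 0.017] [-104.095    2.547   16.84 ] 0.014862677671978108 [-13.647   1.717  57.656]
scene plate
-100 79 [ 47.1  78.1 105.2] | -80 21 [ 86.9  92.9 100.4] | -60 47 [ 24.9  56.4 106.4] | -40 144 [41.1 62.8 73. ] | -20 68 [68.8 71.6 73.5] | 0 75 [68.9 71.8 73.9] | 20 79 [68.8 72.1 74.3] | 40 70 [27.  71.6 73.8] | 60 5 [23.7 25.9 53.3] | 80 54 [56.5 61.1 66.6] | 
scene armL
-100 36 [62.9 72.9 76.2] | -80 24 [63.5 71.3 77.3] | -60 23 [63.2 69.7 76. ] | -40 29 [64.9 72.  75.7] | -20 28 [64.4 72.5 76.1] | 0 23 [62.9 72.3 76.3] | 20 28 [66.2 72.2 76.5] | 40 24 [65.2 72.1 75.2] | 60 16 [65.2 71.6 77. ] | 80 35 [44.  63.9 75.8] | 
scene armR
-100 7 [63.2 69.8 75.6] | 60 11 [67.  75.3 77.4] | 80 36 [55.5 70.4 75.5] | 
finger low [ 5.299  6.313  6.512  6.856  7.845  8.473  8.679 10.164 11.828 12.152
 12.223 12.361] [[-136.486   -7.559    5.299]
 [-143.691   -5.899    6.313]
 [ -62.648   -5.794    6.512]
 [ -62.111  -13.434    6.856]]
top plate
-60 6 [25.1 28.8 29.9] | -40 75 [55.4 70.3 73.1] | -20 134 [66.8 70.8 73.3] | 0 156 [67.9 70.5 72.9] | 20 156 [67.9 70.5 73.4] | 40 140 [67.4 70.3 73.5] | 80 18 [57.4 61.7 64.9] | 
top armL
-40 11 [69.3 73.2 76. ] | -20 27 [68.1 71.  74.1] | 0 29 [69.6 72.1 74.2] | 20 30 [68.7 71.8 75.4] | 40 23 [69.7 72.5 75.1] | 60 15 [67.3 72.8 76. ] | 80 26 [53.1 71.8 75. ] | 
top armR
-100 15 [70.8 74.1 76.5] | -80 14 [68.9 73.8 76. ] | -60 12 [71.7 73.4 75. ] | -40 28 [69.  71.9 75.3] | -20 30 [68.8 72.2 74.7] | 0 26 [69.6 72.4 74.5] | 20 28 [68.7 72.7 76.7] | 40 29 [68.4 71.9 75.2] | 60 14 [70.4 72.7 76.5] | 80 20 [59.1 73.8 76.4] | 
finger low None []
```

carry_out(
  increments=[
    [[0,0,-0.15],[0,0,0],0],
    [[0,0,-0.15],[0,0,0],0],
    [[0,0,-0.15],[0,0,0],0],
    [[0,0,0],[0,0,0],0],
    [[0,0,0],[0,0,0],0],
  ],
)

```text
t: 13.57
tcp_pos: [0.4815, 0.0099, 0.0258]
orientation: [[0.14, 0.99, 0.007], [0.99, -0.14, 0.003], [0.004, 0.007, -1.0]]
contact_force: [3.1, 5.3, 4.2]
width: 0.0147
finger_force: 119.6
```

```bash
python3 - <<'E'
from h import *
t=bar()
E
```

```text
bar 121 [-110.691   21.035   77.643] r 208.04881642171787 phi 1.610482506712174
13.6167 [0.481 0.01  0.026] [-104.151    3.233   25.64 ] 0.01481357002281908 [2.728 4.489 4.532]
```

```bash
cat >> h.py <<'E'
def slope():
    for n in("top","scene"):
        i=imaging.snapshot(n); q=(cloud(i)-O)@RP*1000
        for nm,y0,y1,x0 in(("plate",-38,38,-25),("L",46,58,-25),("R",-58,-46,-85)):
            m=(q[...,0]>x0)&(q[...,0]<52)&(q[...,1]>y0)&(q[...,1]<y1)&(q[...,2]>(66 if n=="top" else 69))&(q[...,2]<82)
            if m.sum()>30:
                x,z=q[m][:,0],q[m][:,2]; p=np.polyfit(x,z,1); print(n,nm,m.sum(),"slope",p[0].round(4),"z0",p[1].round(2),"res",np.std(z-np.polyval(p,x)).round(2))
E
python3 - <<'E'
from h import *
slope()
E
```

```text
top plate 527 slope -0.0096 z0 71.2 res 1.98
top L 59 slope -0.0019 z0 73.59 res 2.46
top R 105 slope -0.0068 z0 73.61 res 2.52
scene plate 238 slope -0.011 z0 72.92 res 1.59
scene L 51 slope -0.0066 z0 74.56 res 2.8
```

carry_out(
  increments=[
    [[-0.02,0.02,-0.3],[0,0,0],0],
    [[-0.02,0.03,-0.37],[0,0,0],0],
    [[-0.02,0.05,-0.37],[0,0,0],0],
    [[-0.02,0.07,-0.365],[0,0,0],0],
    [[-0.02,0.09,-0.36],[0,0,0],0],
    [[0,0.105,-0.36],[0,0,0],0],
    [[0,0.12,-0.35],[0,0,0],0],
    [[0,0.14,-0.345],[0,0,0],0],
    [[0,0.155,-0.34],[0,0,0],0],
    [[0,0.17,-0.33],[0,0,0],0],
    [[0,0.185,-0.325],[0,0,0],0],
    [[0,0,0],[0,0,0],0],
  ],
)

```text
t: 14.72
tcp_pos: [0.5102, 0.0035, 0.1224]
orientation: [[0.138, 0.99, 0.009], [0.99, -0.138, 0.003], [0.004, 0.008, -1.0]]
contact_force: [3.5, -13.4, 1.8]
width: 0.0147
finger_force: 117.5
```

```bash
python3 - <<'E'
from h import *
t=bar()
E
```

```text
bar 81 [-82.228  22.431 166.328] r 207.9517670945881 phi 1.1576763503554597
14.7667 [0.51  0.004 0.122] [-75.156   0.915 121.711] 0.015023036819459844 [ 6.785 23.463  0.47 ]
```

carry_out(
  increments=[
    [[0,0,0],[0,0,0],0],
    [[0,0.2,-0.31],[0,0,0],0],
    [[0,0.21,-0.305],[0,0,0],0],
    [[0,0.23,-0.295],[0,0,0],0],
    [[0,0.24,-0.285],[0,0,0],0],
    [[0,0.255,-0.27],[0,0,0],0],
    [[0,0.27,-0.26],[0,0,0],0],
    [[0,0.28,-0.25],[0,0,0],0],
    [[0,0.29,-0.235],[0,0,0],0],
    [[0,0.3,-0.22],[0,0,0],0],
    [[0,0.31,-0.205],[0,0,0],0],
    [[0,0.32,-0.19],[0,0,0],0],
    [[0,0,0],[0,0,0],0],
  ],
)

```text
t: 15.85
tcp_pos: [0.5779, -0.0058, 0.1938]
orientation: [[0.137, 0.991, 0.0], [0.991, -0.137, 0.002], [0.002, 0.0, -1.0]]
contact_force: [-12.5, -12.4, 26.9]
width: 0.0146
finger_force: 118.1
```

```bash
python3 - <<'E'
from h import *
t=bar()
E
```

```text
bar 82 [-15.12   18.422 234.167] r 207.62606751552877 phi 0.6972437271814693
15.9 [ 0.577 -0.006  0.193] [ -6.978   1.056 193.458] 0.014669707978266135 [-12.142  22.522  23.254]
```

carry_out(
  increments=[
    [[0,-0.05,-0.1],[0,0,0],0],
    [[0,-0.05,-0.1],[0,0,0],0],
    [[0,0.33,-0.175],[0,0,0],0],
    [[0,0.34,-0.16],[0,0,0],0],
    [[0,0.345,-0.145],[0,0,0],0],
    [[0,0.35,-0.13],[0,0,0],0],
    [[0,0.355,-0.11],[0,0,0],0],
    [[0,0.36,-0.095],[0,0,0],0],
    [[0,0.365,-0.08],[0,0,0],0],
    [[0,0.37,-0.06],[0,0,0],0],
    [[0,0.37,-0.045],[0,0,0],0],
    [[0,0.37,-0.03],[0,0,0],0],
    [[0,0.37,-0.01],[0,0,0],0],
    [[0,0,0],[0,0,0],0],
  ],
)

```text
t: 17.07
tcp_pos: [0.6752, -0.0226, 0.223]
orientation: [[0.139, 0.99, 0.005], [0.99, -0.139, -0.0], [0.001, 0.005, -1.0]]
contact_force: [1.1, -3.3, 7.8]
width: 0.0143
finger_force: 121.7
```

```bash
python3 - <<'E'
from h import *
t=bar()
E
```

```text
bar 0 [nan nan nan] r nan phi nan
17.1167 [ 0.675 -0.023  0.223] [ 91.543  -2.364 222.889] 0.01411926063125616 [ 1.231 -2.146  7.199]
  return _methods._mean(a, axis=axis, dtype=dtype,
  ret = um.true_divide(
  ret = ret.dtype.type(ret / rcount)
```

```bash
python3 - <<'E'
from h import *
t=imaging.snapshot("scene"); save(t,"a5.png",(160,90,270,220),5)
E
```

```text
(no output)
```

View pics/a5.png

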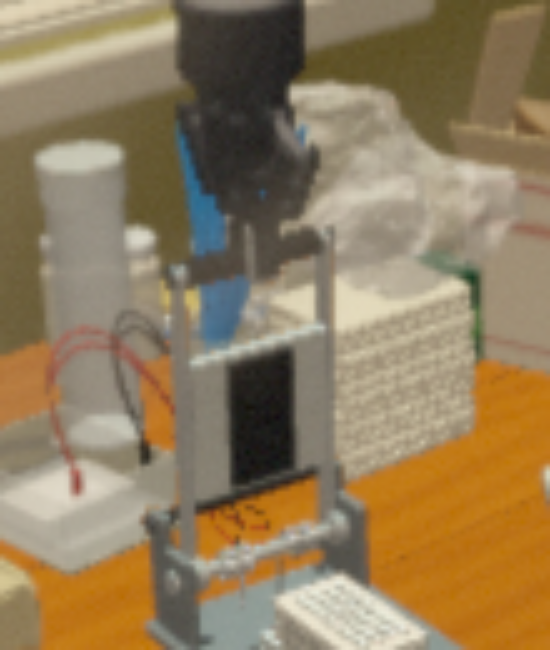

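The bar is still held, between tips near (255,290), with the arm almost upright. One last short ease takes it to the stop.

carry_out(
  increments=[
    [[0,0.37,-0.02],[0,0,0],0],
    [[0,0.37,0.01],[0,0,0],0],
    [[0,0.35,0.03],[0,0,0],0],
    [[0,0.2,0.02],[0,0,0],0],
    [[0,0,0],[0,0,0],0],
    [[0,0,0],[0,0,0],0],
  ],
)

```text
t: 17.67
tcp_pos: [0.7058, -0.027, 0.2217]
orientation: [[0.139, 0.99, 0.004], [0.99, -0.139, -0.0], [0.0, 0.004, -1.0]]
contact_force: [2.2, -0.9, 6.9]
width: 0.0141
finger_force: 119.6
```

```bash
python3 - <<'E'
from h import *
t=bar(); q=(cloud(t)-O)@RP*1000
m=(np.abs(q[...,1])<40)&(q[...,0]>50)&(q[...,0]<150)&(q[...,2]>110)&(q[...,2]<200)
p=np.polyfit(q[m][:,2],q[m][:,0],1);print(m.sum(),"plate lean",p, "(up ~ tan5=.0875)")
E
```

```text
bar 30 [114.752  30.449 259.829] r 202.49933741933665 phi 0.037375571501897936
17.7167 [ 0.706 -0.027  0.222] [123.123  -2.629 221.769] 0.014191944504321057 [1.34  0.116 6.315]
638 plate lean [ 0.109 88.314] (up ~ tan5=.0875)
```

carry_out(
  increments=[
    [[0,0,0],[0,0,0],0.7],
    [[0,0,0],[0,0,0],0.7],
    [[0,0,0],[0,0,0],0.7],
    [[0,0,0],[0,0,0],0.7],
    [[0,0,0],[0,0,0],0.7],
    [[0,0,0],[0,0,0],0.7],
    [[0,0,-0.6],[0,0,0],0.7],
    [[0,0,-0.6],[0,0,0],0.7],
    [[0,0,-0.8],[0,0,0],0.7],
    [[0,0,-0.8],[0,0,0],1],
    [[0,0,-0.8],[0,0,0],1],
    [[0,0,-0.8],[0,0,0],1],
    [[0,-0.8,0],[0,0,0],1],
    [[0,-0.8,0],[0,0,0],1],
    [[0,-0.8,0],[0,0,0],1],
    [[0,-0.8,0],[0,0,0],1],
    [[0,-0.8,0],[0,0,0],1],
    [[0,-0.8,0],[0,0,0],1],
    [[0,0,0],[0,0,0],1],
  ],
)

```text
t: 19.3
tcp_pos: [0.5823, -0.0094, 0.3302]
orientation: [[0.137, 0.991, -0.001], [0.991, -0.137, -0.001], [-0.001, -0.001, -1.0]]
contact_force: [0.6, 1.2, 1.0]
width: 0.0852
finger_force: 0.0
```

```bash
python3 - <<'E'
from h import *
o=get_obs(); print(np.array(o["joint_positions"]))
t=bar(); q=(cloud(t)-O)@RP*1000
m=(np.abs(q[...,1])<40)&(q[...,0]>50)&(q[...,0]<150)&(q[...,2]>110)&(q[...,2]<200)
p=np.polyfit(q[m][:,2],q[m][:,0],1);print(m.sum(),"plate lean",p)
q0=(cloud(dict(np.load("scene.npz")))-O)@RP*1000
m=(np.abs(q0[...,1])<40)&(q0[...,0]>50)&(q0[...,0]<150)&(q0[...,2]>110)&(q0[...,2]<200)
print("start lean",np.polyfit(q0[m][:,2],q0[m][:,0],1))
for nm,a in(("before",q0),("now",q)):
    n=(np.abs(a[...,0])<44); z=a[...,2]
    top=n&(np.abs(a[...,1])<18)&(z>48)&(z<72)
    print(nm,top.sum(),[round(float(np.percentile(z[top],k)),1) for k in(10,25,50,75,90)])
    for y in(14,5,-5,-14):
        mm=top&(np.abs(a[...,1]-y)<3.5); print(y,mm.sum(),np.percentile(z[mm],[50,75,90]).round(1))
    b=(a[...,0]>-55)&(a[...,0]<50)&(np.abs(a[...,1])>50)&(np.abs(a[...,1])<68)&(z>8)&(z<22); print("base z",b.sum(),np.median(z[b]))
save(t,"rack.png",(195,190,265,250),8)
E
```

```text
[ 0.339  0.367 -0.535  1.547  0.193  1.282 -0.36 ]
bar 19 [116.546  31.816 261.225] r 204.46274006424045 phi 0.027589603053371492
19.35 [ 0.584 -0.01   0.33 ] [  0.166  -2.301 330.248] 0.08547987624059407 [ 0.519 -0.342  0.116]
633 plate lean [ 0.097 90.049]
start lean [ 0.104 88.859]
before 179 [54.1, 55.9, 60.0, 61.9, 63.1]
14 50 [58.4 62.1 63.9]
5 32 [59.6 61.1 61.9]
-5 38 [60.2 62.6 63.1]
-14 35 [60.3 61.7 62.6]
base z 180 15.363900628604988
now 174 [53.5, 54.8, 56.9, 58.5, 59.5]
14 38 [57.5 58.3 59.2]
5 38 [56.8 58.8 59.6]
-5 31 [57.6 58.5 59.4]
-14 35 [56.9 58.1 59.1]
base z 176 15.316833889407745
```

View pics/rack.png

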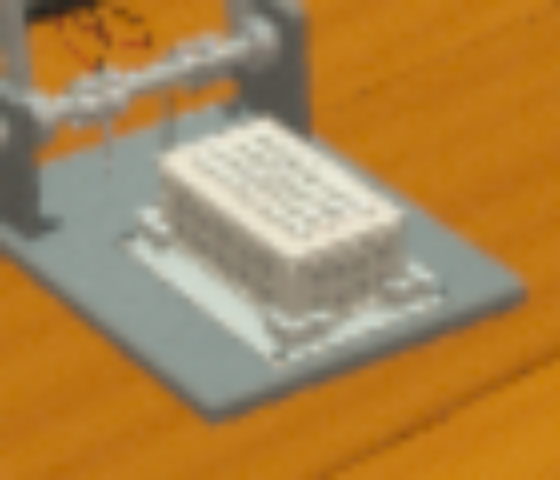

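The rack picture shows the rack seated in its nest, from about (160,160) to (400,215), with flat, even cap rows. The cap tops dropped from about 62 to 58 mm on all four strips, so they are home, and the arm is back at its stop. Next I turn the gripper 90°.

carry_out(
  increments=[
    [[0,0,0],[0,0,-0.98],1],
    [[0,0,0],[0,0,-0.98],1],
    [[0,0,0],[0,0,-0.98],1],
    [[0,0,0],[0,0,-0.98],1],
    [[0,0,0],[0,0,-0.98],1],
    [[0,0,0],[0,0,-0.98],1],
    [[0,0,0],[0,0,-0.98],1],
    [[0,0,0],[0,0,-0.98],1],
    [[0,0,0],[0,0,-0.98],1],
    [[0,0,0],[0,0,-0.98],1],
    [[0,0,0],[0,0,-0.98],1],
    [[0,0,0],[0,0,-0.98],1],
    [[0,0,0],[0,0,-0.98],1],
    [[0,0,0],[0,0,-0.98],1],
    [[0,0,0],[0,0,-0.98],1],
    [[0,0,0],[0,0,-0.98],1],
    [[0,0,0],[0,0,-0.98],1],
    [[0,0,0],[0,0,-0.98],1],
    [[0,0,0],[0,0,-0.98],1],
    [[0,0,0],[0,0,-0.98],1],
  ],
  grip_force=50,
)

```text
t: 21.02
tcp_pos: [0.586, -0.0105, 0.3296]
orientation: [[-0.99, 0.138, 0.0], [0.138, 0.99, 0.001], [-0.0, 0.001, -1.0]]
contact_force: [-0.4, -0.7, 0.3]
width: 0.0857
finger_force: 0.0
```

carry_out(
  increments=[
    [[0,0,0],[0,0,0],1],
    [[0,0,0],[0,0,0],1],
  ],
)

```text
t: 21.18
tcp_pos: [0.5857, -0.0104, 0.3295]
orientation: [[-0.99, 0.144, -0.0], [0.144, 0.99, 0.001], [0.0, 0.001, -1.0]]
contact_force: [-0.5, -0.4, -0.1]
width: 0.0855
finger_force: 0.0
```

```bash
python3 - <<'E'
from h import *
o=get_obs(); R=np.array(o["orientation"]);print(o["t"],R,np.degrees(np.arctan2(R[1,1],R[0,1])),o["tcp_pos"])
t=imaging.snapshot("scene");q=(cloud(t)-O)@RP*1000; z=q[...,2]
tp=((o["tcp_pos"]-O)@RP)*1000
print("tcp press",tp,"shift to centre",steps(O+[0,0,.33]-o["tcp_pos"]))
# gripper lowest points: fingertip z
m=(np.abs(q[...,0])<40)&(np.abs(q[...,1])<75)&(z>200)&(z<420)
f=q[m]
for s in(1,-1):
    g=f[f[:,1]*s>20]; g=g[np.argsort(g[:,2])]; print("finger",s,len(g),g[:6].round(0).tolist())
# rack centre y from side faces/top
m=(z>45)&(z<70)&(np.abs(q[...,0])<60)&(np.abs(q[...,1])<40); r=cv2.minAreaRect(q[m][:,:2].astype(np.float32)); print("rack",r)
E
```

```text
21.1833 [[-0.99   0.144 -0.   ]
 [ 0.144  0.99   0.001]
 [ 0.     0.001 -1.   ]] 81.71934310209878 [ 0.586 -0.01   0.329]
tcp press [  1.912  -2.534 329.487] shift to centre [ 0.077  0.101 -0.02 ]
finger 1 166 [[4.0, 47.0, 366.0], [-2.0, 47.0, 367.0], [-8.0, 41.0, 368.0], [-6.0, 43.0, 368.0], [7.0, 48.0, 368.0], [2.0, 48.0, 369.0]]
finger -1 152 [[-4.0, -49.0, 365.0], [-6.0, -45.0, 367.0], [2.0, -46.0, 367.0], [2.0, -44.0, 368.0], [10.0, -46.0, 368.0], [-7.0, -51.0, 368.0]]
rack ((-2.528644561767578, 1.0135993957519531), (98.92057800292969, 55.68074035644531), 1.491753339767456)
```

carry_out(
  increments=[
    [[0.08,0.1,0.5],[0,0,0],1],
    [[0,0,0.9],[0,0,0],1],
    [[0,0,0.9],[0,0,0],1],
    [[0,0,0.9],[0,0,0],1],
    [[0,0,0.9],[0,0,0],1],
    [[0,0,0.9],[0,0,0],1],
    [[0,0,0.9],[0,0,0],1],
    [[0,0,0.9],[0,0,0],1],
    [[0,0,0.9],[0,0,0],1],
    [[0,0,0.9],[0,0,0],1],
    [[0,0,0.9],[0,0,0],1],
    [[0,0,0.8],[0,0,0],1],
    [[0,0,0],[0,0,0],1],
    [[0,0,0],[0,0,0],1],
  ],
)

```text
t: 22.4
tcp_pos: [0.5832, -0.0074, 0.0717]
orientation: [[-0.99, 0.142, -0.002], [0.142, 0.99, 0.0], [0.002, -0.0, -1.0]]
contact_force: [-0.2, -0.1, 0.8]
width: 0.0851
finger_force: 0.0
```

```bash
python3 - <<'E'
from h import *
o=get_obs(); print(o["t"],o["contact_force"],((o["tcp_pos"]-O)@RP)*1000)
t=imaging.snapshot("scene");q=(cloud(t)-O)@RP*1000; z=q[...,2]; v=t["img"].max(2)
m=(np.abs(q[...,0])<40)&(np.abs(q[...,1])<75)&(np.abs(q[...,1])>34)&(z>28)&(z<140)
f=q[m]
for s in(1,-1):
    g=f[f[:,1]*s>0]; g=g[np.argsort(g[:,2])]; print("finger",s,len(g),g[:6].round(0).tolist(), "inner y",np.percentile(np.abs(g[:40,1]),[5,50]) if len(g) else None)
save(t,"a6.png",(180,150,270,240),6)
E
```

```text
22.4 [-0.152 -0.056  0.75 ] [-1.04   0.078 71.722]
finger 1 61 [[-12.0, 44.0, 110.0], [-9.0, 49.0, 110.0], [-7.0, 51.0, 110.0], [-10.0, 46.0, 113.0], [1.0, 53.0, 114.0], [-14.0, 45.0, 114.0]] inner y [43.166 51.103]
finger -1 63 [[-2.0, -44.0, 107.0], [-13.0, -40.0, 110.0], [-8.0, -43.0, 110.0], [0.0, -42.0, 111.0], [-3.0, -43.0, 112.0], [-13.0, -44.0, 112.0]] inner y [40.065 43.705]
```

View pics/a6.png

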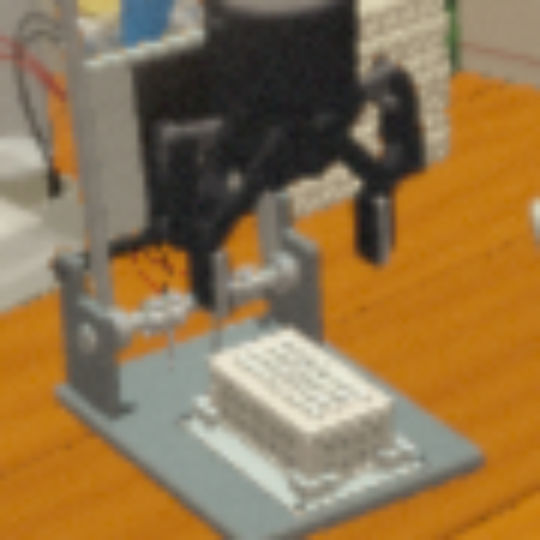

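The picture shows the open fingers, at about (205,300) and (380,260), on either side of the rack and about 50 mm above it, centred. Now I lower and close.

carry_out(
  increments=[
    [[-0.04,0,0.6],[0,0,0],1],
    [[0,0,0.6],[0,0,0],1],
    [[0,0,0.6],[0,0,0],1],
    [[0,0,0.5],[0,0,0],1],
    [[0,0,0.3],[0,0,0],1],
    [[0,0,0.2],[0,0,0],1],
    [[0,0,0],[0,0,0],1],
    [[0,0,0],[0,0,0],1],
  ],
)

```text
t: 23.12
tcp_pos: [0.5847, -0.0073, 0.0022]
orientation: [[-0.99, 0.141, 0.0], [0.141, 0.99, 0.0], [0.0, 0.0, -1.0]]
contact_force: [-0.8, 0.5, 0.3]
width: 0.0851
finger_force: 0.0
```

carry_out(
  increments=[
    [[0,0,0],[0,0,0],0.7],
    [[0,0,0],[0,0,0],0.7],
    [[0,0,0],[0,0,0],0.5],
    [[0,0,0],[0,0,0],0.5],
    [[0,0,0],[0,0,0],0.4],
    [[0,0,0],[0,0,0],0.3],
    [[0,0,0],[0,0,0],0],
    [[0,0,0],[0,0,0],0],
    [[0,0,0],[0,0,0],0],
    [[0,0,0],[0,0,0],0],
  ],
  grip_force=50,
)

```text
t: 23.95
tcp_pos: [0.5852, -0.0076, 0.003]
orientation: [[-0.99, 0.141, 0.001], [0.141, 0.99, -0.0], [-0.001, -0.0, -1.0]]
contact_force: [-0.8, -0.2, 5.8]
width: 0.0512
finger_force: 53.6
```

carry_out(
  increments=[
    [[0,0,-0.1],[0,0,0],0],
    [[0,0,-0.2],[0,0,0],0],
    [[0,0,-0.3],[0,0,0],0],
    [[0,0,-0.3],[0,0,0],0],
    [[0,0,-0.3],[0,0,0],0],
    [[0,0,0],[0,0,0],0],
    [[0,0,0],[0,0,0],0],
  ],
)

```text
t: 24.53
tcp_pos: [0.585, -0.0076, 0.0329]
orientation: [[-0.99, 0.141, 0.001], [0.141, 0.99, -0.0], [-0.001, 0.0, -1.0]]
contact_force: [-0.2, -0.6, -2.9]
width: 0.0514
finger_force: 52.7
```

```bash
cat >> h.py <<'E'
def rackz():
    o=get_obs(); print(o["t"],o["tcp_pos"],o["contact_force"],o["width"],o["finger_force"])
    t=imaging.snapshot("scene");q=(cloud(t)-O)@RP*1000; z=q[...,2]; im=t["img"].astype(int)
    m=(np.abs(q[...,0])<60)&(np.abs(q[...,1])<35)&(z>40)&(im.min(2)>150)
    for x0 in(-48,-36,-24): 
        k=m&(q[...,0]>x0)&(q[...,0]<x0+12); print(x0,k.sum(),np.percentile(z[k],[2,50,98]).round(1) if k.sum() else None)
    return t
E
python3 - <<'E'
from h import *
rackz()
E
```

```text
24.5333 [ 0.585 -0.008  0.033] [-0.241 -0.609 -2.95 ] 0.05144613136151272 52.68445372581482
-48 49 [49.7 84.3 89.5]
-36 37 [72.4 85.6 89.3]
-24 37 [48.8 86.6 90.5]
```

Rack is coming up with the gripper (about 2–3 N weight). I'll raise it the rest of the way.

carry_out(
  increments=[
    [[0,0,-0.2],[0,0,0],0],
    [[0,0,-0.4],[0,0,0],0],
    [[0,0,-0.4],[0,0,0],0],
    [[0,0,-0.4],[0,0,0],0],
    [[0,0,-0.4],[0,0,0],0],
    [[0,0,-0.4],[0,0,0],0],
    [[0,0,-0.4],[0,0,0],0],
    [[0,0,-0.2],[0,0,0],0],
    [[0,0,-0.1],[0,0,0],0],
    [[0,0,0],[0,0,0],0],
    [[0,0,0],[0,0,0],0],
    [[0,0,0],[0,0,0],0],
    [[0,0,0],[0,0,0],0],
    [[0,0,0],[0,0,0],0],
    [[0,0,0],[0,0,0],0],
  ],
)

```text
t: 25.83
tcp_pos: [0.5844, -0.0075, 0.1044]
orientation: [[-0.99, 0.141, -0.001], [0.141, 0.99, 0.0], [0.001, 0.0, -1.0]]
contact_force: [-0.2, 0.0, -2.6]
width: 0.051
finger_force: 52.7
```

```bash
python3 - <<'E'
from h import *
t=rackz(); save(t,"end.png",(170,110,270,240),4.5); o=get_obs(); print(np.abs(o["joint_vel"]).max(),o["orientation"])
q=(cloud(t)-O)@RP*1000; im=t["img"].astype(int)
m=(np.abs(q[...,0])<60)&(np.abs(q[...,1])<30)&(q[...,2]>110)&(q[...,2]<175)&(im.min(2)>150)
f=q[m]; top=f[f[:,2]>150]; A=np.c_[top[:,:2],np.ones(len(top))]; print("top plane",len(top),np.linalg.lstsq(A,top[:,2],rcond=None)[0])
E
```

```text
25.8333 [ 0.584 -0.007  0.104] [-0.15   0.022 -2.591] 0.05101306403383791 52.683348655700684
-48 47 [150.6 156.3 191.9]
-36 33 [153.9 157.9 162.6]
-24 36 [152.9 157.2 160.8]
0.0018115278689769562 [[-0.99   0.141 -0.   ]
 [ 0.141  0.99   0.   ]
 [ 0.    -0.    -1.   ]]
top plane 205 [  0.022   0.004 157.88 ]
```

View pics/end.png

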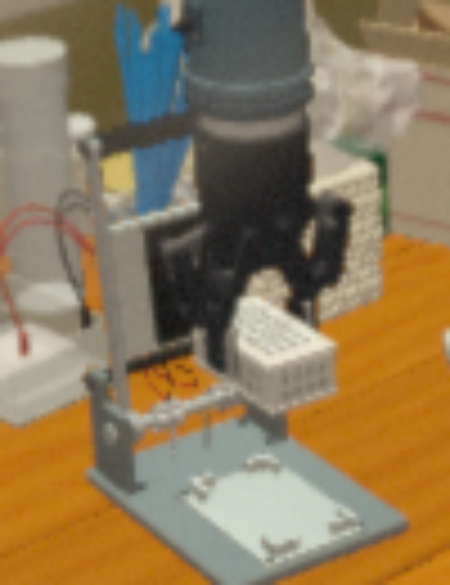

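The rack hangs level between the fingers at about (285,355), 10 cm above the empty nest at (270,510), and the press arm is up. I'm handing in.

```bash
python3 -c "
from bench import ctrl
print(ctrl.finish_job())"
```

```text
the job is handed in; nothing more can be done
None
```

I pressed all four strips home, eased the handle back up to its stop, and handed the job in with the rack held level and still about 10 cm above the nest; the hand-in call gave no verdict.

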